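# Set up a casting flask over a ring pattern at the jeweller's bench

### The job

Take the ring-shaped pattern out of the pocket tray and plant it upright in the hole on top of the round sprue base's spigot, down to its collar, and let go. Then lower the taller of the two steel flasks over it, without knocking the pattern, and push it onto the spigot fully home against the base's flange, and let go. Do not bump the upright ring mandrel beside the base, and leave the other flask, the punch block and the other two patterns where they stand.

Things in the scene. Friction and masses are not known exactly. Their poses are not given: they have to be found in the camera images.
- sprue_base: Fixed metal sprue base: dark round flange 100 mm diameter, 12 mm thick, on the bench; in its middle an upright steel spigot 46 mm diameter from z 12 to 40 mm, its top 8 mm tapering to 38 mm diameter. Origin: centre of the underside, z up. Position varies. The flask fully home has its origin 12 mm above this origin.
- spigot_top (a point): Mouth of the round hole in the spigot's top, on the axis, 40 mm above the sprue base's origin. The hole is 16 mm diameter, 28 mm deep, straight down. A pattern planted down to its collar (which rests on the spigot's top) has its origin 18 mm below this point.
- ring_pattern: Grey resin pattern, 30 g, upright in a tray pocket. Origin: centre of underside, z up. Round foot 14 mm diameter, 18 mm long, lowest 6 mm tapering to 6 mm; collar 26 mm diameter at z 18 to 23 mm; stem 10 mm diameter; then a ring on edge, 32 mm outside diameter, 10 mm thick along y (its axis: pinch it along y), centre at z 51 mm, bezel block 18 x 10 mm on top up to z 73 mm. Any yaw.
- flask: The taller steel flask: plain upright tube, open at both ends, 57 mm outside diameter, bore 49 mm, 100 mm high, 0.5 kg. Origin: centre of the underside, z up. It stands on the tile between the short flask and the punch block, 10 to 22 mm from each, one either way along the tile's length, so fingers fit only on the two sides across the tile.
- short_flask: Bystander: a shorter steel flask, same tube (57 mm outside, bore 49 mm), 70 mm high, loose on the tile. Origin: centre of the underside.
- punch_block: Bystander: loose wooden block 60 x 60 x 95 mm with three round steel punch heads on top, 116 mm high in all, on the tile. Origin: centre of the underside.
- ball_pattern: Grey resin pattern, 30 g, upright in a tray pocket. Origin: centre of underside, z up. Round foot 14 mm diameter, 18 mm long, lowest 6 mm tapering to 6 mm; collar 26 mm diameter at z 18 to 23 mm; stem 10 mm diameter; then a ball 28 mm diameter, centre at z 50 mm. Bystander.
- post_pattern: Grey resin pattern, 30 g, upright in a tray pocket. Origin: centre of underside, z up. Round foot 14 mm diameter, 18 mm long, lowest 6 mm tapering to 6 mm; collar 26 mm diameter at z 18 to 23 mm; stem 10 mm diameter; then an upright cylinder 20 mm diameter from z 30 to 70 mm. Bystander.
- mandrel: Obstacle: fixed upright ring mandrel, a tapered dark steel rod with two thin brass rings on it (22 mm diameter at the bottom, 14 mm at the top) on a round wooden foot 56 mm diameter, 18 mm thick; 170 mm high in all. It stands 86 to 92 mm from the spigot's axis, on a different side each time, taller than the seated flask (top at 112 mm). Origin: centre of the underside.
- tray: Fixed wooden pocket tray 136 x 136 x 30 mm, four round pockets 16 mm diameter, 22 mm deep, at (+-34, +-34) mm from its centre. Three hold a pattern upright (collar on the tray's top, pattern origin 12 mm above the bench), one is empty. Origin: centre of the underside; x, y along its sides. Position and yaw vary.
- tile: Fixed terracotta tile 240 x 95 x 8 mm under the flasks and the punch block (their origins are 8 mm above the bench). Origin: centre of the underside, x along its length. Position and yaw vary; tile, tray and sprue base also swap places.
Mind the look-alikes: they are no part of the job. What is shaped like the ring_pattern but green is not meant. What is shaped like the sprue_base but red or yellow is not meant.

How it is judged:
On the way, in this order (a step that is already met when the one before it is completed fails the run):
1. the ring pattern stands upright in the spigot's hole, down to its collar, and is let go (horizontal distance between ring_pattern and sprue_base below 0.004 m and z of ring_pattern in the frame of sprue_base between 0.019 and 0.026 m and angle between ring_pattern's own z axis and vertical below 0.1 rad and contact force between ring_pattern and the fingers below 0.1 N), for 0.2 s.
2. the taller flask is pushed over it, fully home on the spigot (horizontal distance between each of flask, ring_pattern and sprue_base below 0.004 m and z of flask in the frame of sprue_base between 0.008 and 0.0155 m and angle between flask's own z axis and vertical below 0.05 rad and z of ring_pattern in the frame of sprue_base between 0.019 and 0.026 m and angle between ring_pattern's own z axis and vertical below 0.1 rad), for 0.2 s.
At the end, for the whole second after the job is handed in: The ring pattern stands in the spigot's hole (within 4 mm of the axis, collar within 3 to 4 mm of the spigot's top, under 0.10 rad tilt) and the taller flask is on the spigot, its underside within 3.5 mm of the flange, within 4 mm of the axis, under 0.05 rad tilt; both released and at rest (all of step 2 and contact force between each of ring_pattern, flask and the fingers below 0.1 N and linear speed of each of flask, ring_pattern below 0.02 m/s); the robot touches nothing.
It fails at once if the short flask or the punch block is shifted by more than 15 mm or tipped (distance of any of short_flask, punch_block from where it was at the start of the episode above 0.015 m or angle between any of short_flask, punch_block's own z axis and vertical above 0.3 rad).
It fails at once if the ball pattern or the post pattern is shifted by more than 15 mm or tipped (distance of any of ball_pattern, post_pattern from where it was at the start of the episode above 0.015 m or angle between any of ball_pattern, post_pattern's own z axis and vertical above 0.3 rad).
It fails at once if the ring mandrel is bumped (over 5 N) (contact force between mandrel and anything else above 5 N).
It fails at once if the flask knocks the ring pattern (over 6 N) (contact force between flask and ring_pattern above 6 N).
It also fails if it takes over 67 s, if anything falls off the work surface, if the arm or the gripper's body presses on something with over 40 N, if the wrist force passes 120 N, or if a joint passes its speed limit or range.

### The arm

A 6-joint arm with a two-finger parallel gripper is mounted at the origin on the work surface. World frame = base frame: x ahead of the robot, y to its left, z up, the work surface at z = 0. Lengths are in m, angles in rad, forces in N, time in s.
With the tool pointing down it reaches from about 0.4 to 0.825 m from the base axis. Payload 7 kg.
Tool frame: the origin (TCP) lies on the centre line of the jaws, within the pads' length; the fingertips stand 19 mm ahead of it and the grasp point (between the pads) is the TCP; z points along the fingers, y is the line along which they close (so a half turn about z gives the same grasp; the last joint's range is limited). The gripper opens to 88 mm and grips with 3 to 60 N. Pads are 19 mm wide; open, the fingers measure 130 mm over their backs; the gripper's body (78 mm by 193 mm) begins 47 mm behind the grasp point.
Start: joints at [-0.824, 0.359, 0.012, 0, -1.224, -0.288], TCP at [0.299, -0.605, 0.246] pointing down, gripper open.
Joint ranges: [-3.07, 3.07], [-1.43, 2.12], [-1.02, 1.25], [-3.03, 1.67], [-3.05, -0], [-3.03, 3.03]. Speed limits (rad/s): [2.39, 2.39, 3.01, 3.14, 3.14, 3.14].

### API

Orientations are given as [roll, pitch, yaw] about the fixed x, y, z axes, in that order (R = Rz(yaw) Ry(pitch) Rx(roll)).
In Python, from station import arm, imaging, models gives the robot as it stands.
- The arm moves only by the tool play_rows, never from a script. Its arguments are lists of equal length, an entry for each row: "travel": the shift along the tool's x, y, z in units of 25 mm (1.0 is 25 mm), a list of three; "twist": the turn about the tool's z in units of 0.15 rad (1.0 is 0.15 rad). A call has 1 to 8 rows; each row shifts and turns the commanded pose from where the row before left it, along the tool's axes as they then stand; what a row does not reach is not made up. A row lasts 1/8 s, in which the tool goes at most 62.5 mm and 10.7 degrees, less where a joint would pass 70% of its speed; a pose out of reach is approached as far as the arm can. A call with a number of a shift or a turn outside -1 to 1 is refused whole. A call with a gripper value outside its range is refused whole. "fingers" is the opening, from 0 (shut) to 1 (fully open), set as the call begins (left out, the last holds). The fingers move at their own pace and stop on an object; "newtons" is the grip in N (left out, the last holds). Time passes only in rows, so rows that do not move let the fingers close. It gives the time, the measured TCP pose, the force, the opening and the grip force at its end, in the units of the state.
- arm.get_state(): the state, without advancing time (a new reading comes with each control period).
- imaging.grab_frame(name): name is "scene" or "top" or "wrist"; returns a dict with "pixels" (384x512x3 uint8, red, green, blue), "fx", "fy", "cx", "cy" (pixels), "distortion" ([k1, k2, p1, p2, k3] as OpenCV has them; the pictures are not rectified), "R" (3x3) and "t" (3): a world point X has camera coordinates R X + t; the wrist camera has in their place "T_tool_cam" (4x4, takes a point from camera to tool coordinates, whose origin is the TCP and whose axes are the flange's). Camera axes: x right, y down, z forward; pixel columns grow to the right and rows downward; lengths in m; the calibration is good to about 2 mm. A picture is of the moment at which its call begins: read the wrist's pose just before it. There is no depth.
- arm.job_done(): hands the job in; it is judged then, once.
Trained networks look in the newest picture that a camera, given by its name, has taken for a name from the list of things; names that differ only in an ending like _2 or _b are one class to them, and where a whole thing is asked for, a point or a joint stands for the part that bears it (a point fixed in the world has none). Each returns a list of dicts, best first, with "confidence" (0 to 1); they miss things now and then, are a little off and sometimes report something else, mostly with a low value. They report only what shows in the picture. A call takes as long as a camera call. They do not tell look-alikes from the thing itself.
- models.boxes_of(name, camera): "extent" ([centre column, centre row, width, height] in pixels, round what is visible of it).
- models.silhouettes(name, camera): "pixels" (384x512 bool, what is visible of it) and "extent" ([centre column, centre row, width, height] in pixels, round what is visible of it).
The state is a dict: "t": time; "q": joint angles; "qd": joint speeds; "joint_efforts": joint torques, N m; "eef_pos": TCP position; "ee_rot": TCP orientation; "force": force on the tool from outside, world axes, zero at the start; "moment": the same for the moment, N m; "width": finger opening in m; "gripper_force": force on a finger pad.
Only numpy, scipy, OpenCV 4.12 (cv2) and the standard library are available. Lean on these libraries where they do the work, as an engineer would, in place of code of your own. Each camera call takes 0.05 s, during which the arm holds its last target. There are 200 camera calls.

## Working session

There is one attempt and no reset: what is moved stays moved. The work goes in short steps, Python scripts to look and compute and a tool call to move; the robot and the scene stay as the last step left them, time stands still between calls to the robot, and variables do not carry over. Pictures are saved under pics/ and viewed, at most 12 in all, crops included, and the job is handed in when it is done.

Besides the shell and the picture viewer there is one more tool, called after "Call:" by a JSON object that holds its "fn" and its "kwargs", one argument or row to a line. play_rows: Moves the arm, as the interface text tells. Shifts and turns lie within -1 to 1; 1 stands for 25 mm of shift or 0.15 rad of turn. Its arguments: {"type":"object","properties":{"travel":{"type":"array","items":{"type":"array","items":{"type":"number"}}},"twist":{"type":"array","items":{"type":"number"}},"fingers":{"type":"number"},"newtons":{"type":"number"}},"required":["travel","twist"]}

```bash
ls; mkdir -p pics
cat > h.py <<'E'
import numpy as np, cv2, json
from station import arm, imaging, models
def K(f): return np.array([[f['fx'],0,f['cx']],[0,f['fy'],f['cy']],[0,0,1.]])
def RT(f,s=None):
    if 'R' in f: return np.array(f['R']),np.array(f['t'])
    from scipy.spatial.transform import Rotation as Ro
    T=np.array(f['T_tool_cam']); W=np.eye(4); W[:3,:3]=Ro.from_euler('xyz',s['ee_rot']).as_matrix(); W[:3,3]=s['eef_pos']
    C=np.linalg.inv(W@T); return C[:3,:3],C[:3,3]
def proj(f,X,s=None):
    R,t=RT(f,s); return cv2.projectPoints(np.asarray(X,float).reshape(-1,3),cv2.Rodrigues(R)[0],t,K(f),np.array(f['distortion'],float))[0].reshape(-1,2)
def atz(f,uv,z,s=None):
    R,t=RT(f,s); n=cv2.undistortPoints(np.asarray(uv,float).reshape(-1,1,2),K(f),np.array(f['distortion'],float)).reshape(-1,2)
    d=np.c_[n,np.ones(len(n))]@R; c=-R.T@t
    return c+d*((z-c[2])/d[:,2])[:,None]
def save(f,n): cv2.imwrite('pics/'+n,f['pixels'][:,:,::-1])
E
python3 - <<'E'
from h import *
s=arm.get_state(); print({k:np.round(v,3).tolist() for k,v in s.items()})
F={}
for c in ['top','scene']:
    F[c]=f=imaging.grab_frame(c); R,t=RT(f); print(c,f['fx'],-R.T@t,f['distortion'])
    for n in ['sprue_base','ring_pattern','flask','short_flask','punch_block','ball_pattern','post_pattern','mandrel','tray','tile']:
        print(n,[(np.round(b['extent']).tolist(),round(b['confidence'],2)) for b in models.boxes_of(n,c)])
im=np.hstack([cv2.resize(F['top']['pixels'],None,fx=1.56,fy=1.56)])
cv2.imwrite('pics/top.png',im[:,:,::-1]); cv2.imwrite('pics/scene.png',cv2.resize(F['scene']['pixels'],None,fx=1.56,fy=1.56)[:,:,::-1])
E
```

```text
pics
{'t': 0.0, 'q': [-0.824, 0.359, 0.011, -0.0, -1.224, -0.288], 'qd': [0.001, -0.002, -0.0, 0.001, 0.0, 0.002], 'joint_efforts': [-0.002, -58.271, 29.305, 6.997, 0.007, -0.0], 'eef_pos': [0.299, -0.605, 0.245], 'ee_rot': [3.14, -0.0, -2.683], 'force': [1.098, 0.553, -1.132], 'moment': [-0.029, 0.039, 0.007], 'gripper_force': 0.0, 'width': 0.088}
top 432.9850340373507 [ 0.3362134  -0.05065231  1.25917789] [-0.08902458  0.          0.          0.          0.        ]
sprue_base [([226.0, 251.0, 30.0, 42.0], 0.95), ([274.0, 187.0, 31.0, 34.0], 0.62)]
ring_pattern [([397.0, 178.0, 11.0, 13.0], 0.56), ([362.0, 197.0, 9.0, 8.0], 0.44), ([402.0, 212.0, 14.0, 14.0], 0.43), ([132.0, 205.0, 30.0, 24.0], 0.18)]
flask [([131.0, 206.0, 29.0, 26.0], 0.8)]
short_flask [([157.0, 194.0, 21.0, 25.0], 0.68)]
punch_block [([105.0, 216.0, 38.0, 31.0], 0.86)]
ball_pattern [([345.0, 211.0, 11.0, 12.0], 0.55)]
post_pattern []
mandrel [([228.0, 163.0, 18.0, 23.0], 0.63)]
tray [([343.0, 195.0, 64.0, 64.0], 0.57), ([158.0, 196.0, 24.0, 23.0], 0.51), ([348.0, 176.0, 10.0, 8.0], 0.39)]
tile [([141.0, 209.0, 75.0, 74.0], 0.68)]
scene 432.88575121285606 [ 1.33646287 -0.20980977  0.77173808] [-0.13656506  0.          0.          0.          0.        ]
sprue_base [([272.0, 206.0, 38.0, 20.0], 0.91), ([255.0, 169.0, 36.0, 26.0], 0.84), ([221.0, 218.0, 36.0, 31.0], 0.61)]
ring_pattern [([70.0, 205.0, 14.0, 24.0], 0.79), ([69.0, 232.0, 16.0, 22.0], 0.69), ([114.0, 206.0, 11.0, 14.0], 0.54)]
flask [([364.0, 170.0, 29.0, 45.0], 0.59)]
short_flask [([340.0, 184.0, 26.0, 35.0], 0.69)]
punch_block [([380.0, 161.0, 26.0, 45.0], 0.59)]
ball_pattern [([139.0, 194.0, 14.0, 21.0], 0.57)]
post_pattern [([340.0, 183.0, 25.0, 38.0], 0.73), ([133.0, 221.0, 13.0, 23.0], 0.51)]
mandrel [([274.0, 206.0, 25.0, 64.0], 0.74), ([274.0, 205.0, 39.0, 26.0], 0.68)]
tray [([137.0, 221.0, 74.0, 50.0], 0.93)]
tile [([354.0, 195.0, 72.0, 43.0], 0.77)]
```

View pics/top.png

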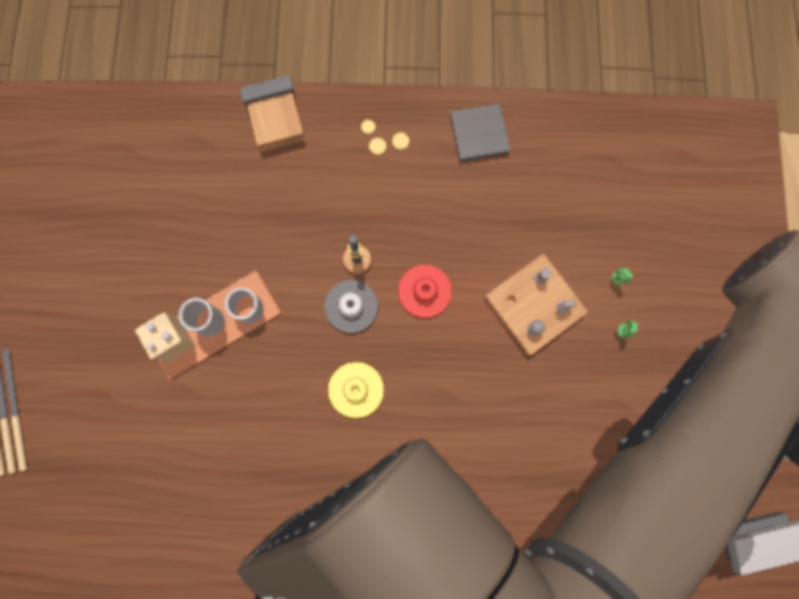

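View pics/scene.png

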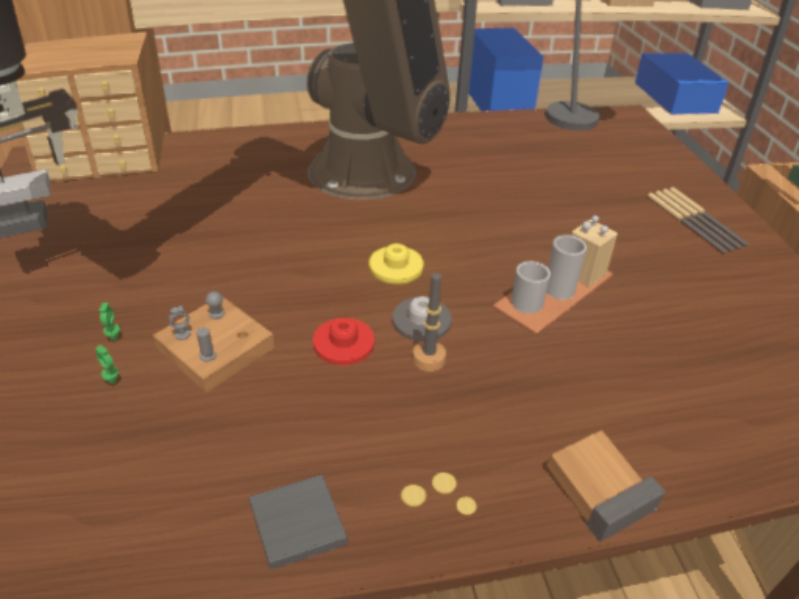

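Top view: the wanted parts are the grey ring pattern at about (362,197), the dark base at (225,195), the tall flask at (127,203), the short flask at (155,195), the punch block at (103,216) and the mandrel at (228,163). Look-alikes are the green rings at (398,178) and (401,211), the red base at (272,187) and the yellow base at (228,249). The grey ring in the tray and the dark-flanged base match the description.

Run:
```python
from h import *
f=imaging.grab_frame('top'); g=imaging.grab_frame('scene')
k=1.5605
for n,uv,z in [('base',(350,303),.04),('mandfoot',(357,259),.018),('tray',(536.5,305.5),.03),('c1',(543,256),.03),('c2',(587,310),.03),('c3',(530,355),.03),('c4',(486,298),.03),('ringtop',(568,305),.085),('ringcol',(562,309),.035),('flasktop',(196,313),.108),('short',(241,303),.078),('punch',(162,334),.103),('tile',(256,272),.008),('tile',(280,310),.008),('tile',(171,378),.008)]:
    print(n,np.round(atz(f,np.array(uv)/k,z)[0],3))
a=f['pixels'][155:240,310:420]; b=g['pixels'][185:250,50:180]
cv2.imwrite('pics/c.png',np.vstack([cv2.resize(a,(500,386),interpolation=2),cv2.resize(b,(500,200),interpolation=2)])[:,:,::-1])
```

```text
base [0.52  0.022 0.04 ]
mandfoot [0.607 0.012 0.018]
tray [ 0.524 -0.323  0.03 ]
c1 [ 0.618 -0.337  0.03 ]
c2 [ 0.517 -0.418  0.03 ]
c3 [ 0.432 -0.31   0.03 ]
c4 [ 0.536 -0.229  0.03 ]
ringtop [ 0.517 -0.367  0.085]
ringcol [ 0.517 -0.369  0.035]
flasktop [0.486 0.283 0.108]
short [0.51  0.212 0.078]
punch [0.449 0.341 0.103]
tile [0.58  0.203 0.008]
tile [0.508 0.154 0.008]
tile [0.377 0.351 0.008]
```

View pics/c.png

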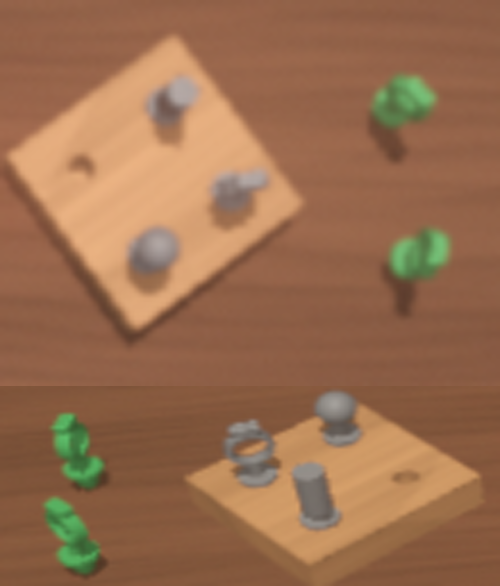

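The crop shows a grey ring on edge at about (240,185), with its bezel running along roughly world y. The two green rings are off the tray at (403,100) and (418,255). I'm going for the grey one.

Call:
{"fn": "play_rows", "kwargs": {
  "travel": [
    [-1, 0.39, 0],
    [-1, 0.39, 0],
    [-1, 0.39, 0],
    [-1, 0.39, 0],
    [-1, 0.39, 0],
    [-1, 0.39, 0],
    [-1, 0.39, 0],
    [-1, 0.39, 0]
  ],
  "twist": [0, 0, 0, 0, 0, 0, 0, 0],
  "fingers": 1
}}

```text
t: 2.2
eef_pos: [0.4442, -0.446, 0.2457]
ee_rot: [-3.141, 0.0, -2.683]
force: [0.8, -0.4, -0.4]
width: 0.0874
gripper_force: 0.0
```

Call:
{"fn": "play_rows", "kwargs": {
  "travel": [
    [-1, 0.39, 0],
    [-1, 0.39, 0],
    [-1, 0.39, 0],
    [-1, 0.39, 0]
  ],
  "twist": [0, 0, 0, 0]
}}

```text
t: 2.7
eef_pos: [0.5167, -0.3667, 0.2457]
ee_rot: [-3.141, 0.0, -2.683]
force: [-0.3, 0.5, 0.4]
width: 0.0877
gripper_force: 0.0
```

Call:
{"fn": "play_rows", "kwargs": {
  "travel": [
    [0, 0, 0],
    [0, 0, 0],
    [0, 0, 0],
    [0, 0, 0],
    [0, 0, 0],
    [0, 0, 0],
    [0, 0, 0],
    [0, 0, 0]
  ],
  "twist": [-1, -1, -1, -1, -1, -1, -1, -0.4]
}}

```text
t: 3.7
eef_pos: [0.5161, -0.3674, 0.2456]
ee_rot: [-3.141, -0.0, -1.57]
force: [0.5, -0.9, 0.8]
width: 0.0875
gripper_force: 0.0
```

```bash
cat >> h.py <<'E'
def near(f,uv,n=None): pass
def to(s,X,yaw=None):
    'shift in tool axes (units) to world X and twist units (vertical tool)'
    from scipy.spatial.transform import Rotation as Ro
    R=Ro.from_euler('xyz',s['ee_rot']).as_matrix()
    d=R.T@(np.asarray(X)-s['eef_pos'])/.025
    tw=None
    if yaw is not None:
        e=-(yaw-s['ee_rot'][2]); tw=((e+np.pi/2)%np.pi-np.pi/2)/.15
    return np.round(d,2),tw
E
python3 - <<'E'
from h import *
s=arm.get_state(); print(s['eef_pos'],s['ee_rot'],s['q'])
f=imaging.grab_frame('wrist'); print(np.round(f['T_tool_cam'],3),f['fx'])
print(proj(f,[[.517,-.368,.035],[.517,-.368,.085]],s))
for n in ['ring_pattern','tray','ball_pattern','post_pattern']:
    print(n,[(np.round(b['extent']).tolist(),round(b['confidence'],2)) for b in models.boxes_of(n,'wrist')])
save(f,'w1.png')
E
```

```text
[ 0.51607403 -0.36743218  0.24561111] [-3.14149512e+00 -2.17895348e-05 -1.56953907e+00] [-3.11140477e-01  2.91022777e-01 -8.54738822e-02 -9.93783395e-06
 -1.19420016e+00  3.12401388e-01]
[[ 0.    -0.967 -0.257  0.069]
 [ 1.     0.     0.     0.001]
 [-0.    -0.257  0.967 -0.139]
 [ 0.     0.     0.     1.   ]] 267.39953738918507
[[257.16120628 176.1087814 ]
 [256.97427677 184.52590896]]
ring_pattern [([288.0, 76.0, 26.0, 26.0], 0.85), ([254.0, 178.0, 19.0, 27.0], 0.82), ([204.0, 83.0, 22.0, 29.0], 0.82), ([249.0, 192.0, 136.0, 104.0], 0.25)]
tray [([248.0, 190.0, 134.0, 103.0], 0.57)]
ball_pattern [([286.0, 216.0, 20.0, 23.0], 0.81)]
post_pattern [([211.0, 205.0, 28.0, 27.0], 0.64)]
```

View pics/w1.png

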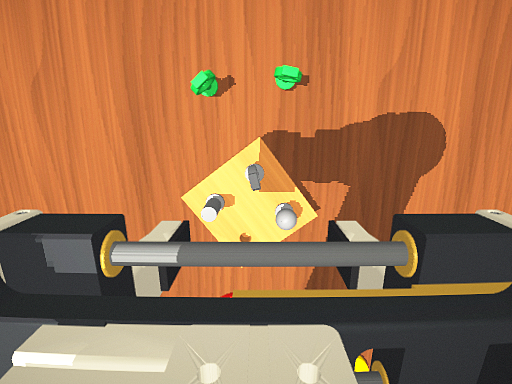

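The grey ring is at (254,178) in the tray's upper corner, with the post at (211,205), the ball at (286,216) and the green ones at (204,83) and (288,76). The ring lies a few mm toward +x of my estimate, so I'll go lower for a sharper look.

Call:
{"fn": "play_rows", "kwargs": {
  "travel": [
    [0, -0.14, 1],
    [0, 0, 1],
    [0, 0, 1],
    [0, 0, 0],
    [0, 0, 0]
  ],
  "twist": [0, 0, 0, 0, 0]
}}

```text
t: 4.58
eef_pos: [0.5201, -0.3678, 0.1716]
ee_rot: [-3.141, -0.001, -1.573]
force: [-0.2, -0.5, 0.5]
width: 0.0879
gripper_force: 0.0
```

Run:
```python
from h import *
s=arm.get_state(); print(s['eef_pos'],s['ee_rot'])
f=imaging.grab_frame('wrist')
m=[b for b in models.silhouettes('ring_pattern','wrist') if abs(b['extent'][0]-256)<40 and b['extent'][1]>150]
print(len(m),m[0]['extent'],m[0]['confidence'])
c=m[0]['extent'][:2]
print('ringc',proj(f,[[.519,-.368,.035],[.519,-.368,.063],[.519,-.368,.085]],s))
x0,y0=int(c[0])-40,int(c[1])-35
im=cv2.resize(f['pixels'][y0:y0+70,x0:x0+80],None,fx=8,fy=8,interpolation=cv2.INTER_CUBIC)
mm=cv2.resize(m[0]['pixels'][y0:y0+70,x0:x0+80].astype(np.uint8),None,fx=8,fy=8)
cs,_=cv2.findContours(mm,0,1); im=im.copy(); cv2.drawContours(im,cs,-1,(0,255,0),1)
print(x0,y0); cv2.imwrite('pics/w2.png',im[:,:,::-1]); np.save('w2.npy',f['pixels'])
```

```text
[ 0.52009363 -0.36778055  0.17161722] [-3.14073125e+00 -7.85621862e-04 -1.57294148e+00]
1 [256.5, 194.3, 24.7, 34.6] 0.61
ringc [[258.86144812 189.99789054]
 [258.89312397 197.07298664]
 [258.92308027 203.77059179]]
216 159
```

View pics/w2.png

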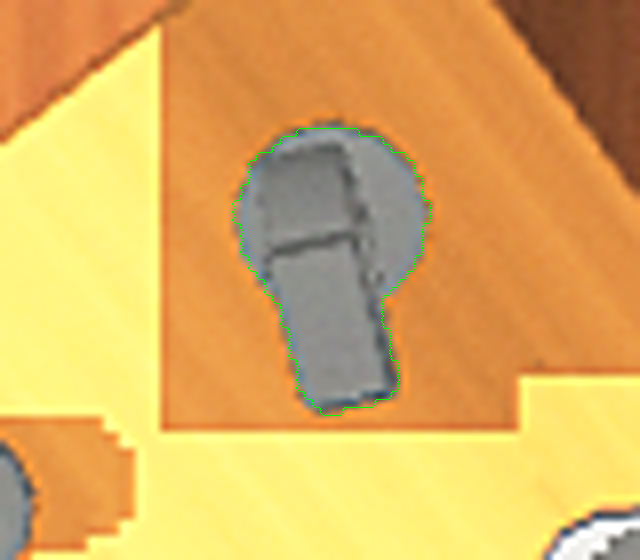

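The crop shows the collar circle centred at about (332,220) and the bezel top quad (270,250)-(355,235)-(397,390)-(305,410), turned about 13 degrees.

Run:
```python
from h import *
s=dict(eef_pos=np.array([.5201,-.3678,.1716]),ee_rot=np.array([-3.1407,-.0008,-1.5729])); f=imaging.grab_frame('wrist')
p=lambda q:(np.array(q)-3.5)/8+[216,159]
print('col',atz(f,p([[332,220]]),.035,s))
q=atz(f,p([[270,250],[355,235],[397,390],[312,408]]),.085,s); print(q,q.mean(0))
d=(q[2]+q[3]-q[0]-q[1]); print(np.linalg.norm(d[:2])/2,'yaw',np.arctan2(d[1],d[0]),'width',np.linalg.norm(q[0]-q[1]))
yaw=np.arctan2(d[1],d[0]); X=np.r_[.5*(q.mean(0)+atz(f,p([[332,220]]),.035,s)[0])[:2],.067]
print(X,to(s,X,yaw))
```

```text
col [[ 0.52090899 -0.37232372  0.035     ]]
[[ 0.52735268 -0.38072916  0.085     ]
 [ 0.51810865 -0.3823912   0.085     ]
 [ 0.51346752 -0.36473907  0.085     ]
 [ 0.52288541 -0.36266059  0.085     ]] [ 0.52045356 -0.37263     0.085     ]
0.018431839706450667 yaw 1.8204651397146592 width 0.009392257832254936
[ 0.52068128 -0.37247686  0.067     ] (array([ 0.18, -0.02,  4.18]), np.float64(-1.6784832408324402))
```

Call:
{"fn": "play_rows", "kwargs": {
  "travel": [
    [0.18, -0.02, 0],
    [0, 0, 0],
    [0, 0, 1],
    [0, 0, 1],
    [0, 0, 1],
    [0, 0, 0.7],
    [0, 0, 0.4],
    [0, 0, 0]
  ],
  "twist": [-0.84, -0.84, 0, 0, 0, 0, 0, 0],
  "fingers": 0.4
}}

```text
t: 5.72
eef_pos: [0.52, -0.3719, 0.0678]
ee_rot: [3.141, 0.0, -1.321]
force: [-0.2, 0.1, -0.9]
width: 0.0348
gripper_force: 0.0
```

Call:
{"fn": "play_rows", "kwargs": {
  "travel": [
    [0, 0, 0.08],
    [0, 0, 0],
    [0, 0, 0],
    [0, 0, 0],
    [0, 0, 0]
  ],
  "twist": [0, 0, 0, 0, 0],
  "fingers": 0,
  "newtons": 12
}}

```text
t: 6.35
eef_pos: [0.5204, -0.3721, 0.0665]
ee_rot: [-3.141, -0.001, -1.321]
force: [-0.1, 0.6, 2.9]
width: 0.0099
gripper_force: 12.0
```

Call:
{"fn": "play_rows", "kwargs": {
  "travel": [
    [0, 0, -0.4],
    [0, 0, -0.6],
    [0, 0, -1],
    [0, 0, -1],
    [0, 0, -1],
    [0, 0, -1],
    [0, 0, -1],
    [0, 0, -1]
  ],
  "twist": [0, 0, 0, 0, 0, 0, 0, 0]
}}

```text
t: 7.35
eef_pos: [0.5196, -0.3719, 0.2431]
ee_rot: [-3.141, -0.0, -1.321]
force: [-0.5, -0.9, -0.3]
width: 0.0095
gripper_force: 12.0
```

Call:
{"fn": "play_rows", "kwargs": {
  "travel": [
    [-0.93, -0.34, 0],
    [-0.93, -0.34, 0],
    [-0.93, -0.34, 0],
    [-0.93, -0.34, 0],
    [-0.93, -0.34, 0],
    [-0.93, -0.34, 0],
    [-0.93, -0.34, 0],
    [-0.93, -0.34, 0]
  ],
  "twist": [0, 0, 0, 0, 0, 0, 0, 0]
}}

```text
t: 8.35
eef_pos: [0.5396, -0.1742, 0.2422]
ee_rot: [-3.141, -0.0, -1.321]
force: [-0.7, 0.8, -0.5]
width: 0.0099
gripper_force: 12.0
```

Call:
{"fn": "play_rows", "kwargs": {
  "travel": [
    [-0.93, -0.34, 0],
    [-0.93, -0.34, 0],
    [-0.93, -0.34, 0],
    [-0.93, -0.34, 0],
    [-0.93, -0.34, 0],
    [-0.93, -0.34, 0],
    [-0.93, -0.34, 0],
    [-0.93, -0.34, 0]
  ],
  "twist": [0, 0, 0, 0, 0, 0, 0, 0]
}}

```text
t: 9.35
eef_pos: [0.5595, 0.0227, 0.2422]
ee_rot: [-3.141, -0.0, -1.321]
force: [-0.0, 0.1, -0.3]
width: 0.0099
gripper_force: 12.0
```

Call:
{"fn": "play_rows", "kwargs": {
  "travel": [
    [0, 0, 0],
    [0, 0, 0],
    [0, 0, 0],
    [0, 0, 0],
    [0, 0, 0],
    [0, 0, 0],
    [0, 0, 0]
  ],
  "twist": [0.93, 0.93, 0.93, 0.93, 0.93, 0.93, 0.93]
}}

```text
t: 10.22
eef_pos: [0.5595, 0.0219, 0.2422]
ee_rot: [-3.141, 0.0, -2.302]
force: [1.1, 1.2, -0.5]
width: 0.0101
gripper_force: 12.0
```

Call:
{"fn": "play_rows", "kwargs": {
  "travel": [
    [0, 0, 0],
    [0, 0, 0],
    [0, 0, 0],
    [0, 0, 0],
    [0, 0, 0],
    [0, 0, 0],
    [0, 0, 0],
    [0, 0, 0]
  ],
  "twist": [0.93, 0.93, 0.93, 0.93, 0.93, 0.93, 0, 0]
}}

```text
t: 11.22
eef_pos: [0.5597, 0.022, 0.2416]
ee_rot: [3.141, 0.0, -3.131]
force: [-0.2, 0.9, -0.5]
width: 0.0099
gripper_force: 12.0
```

Run:
```python
from h import *
s=arm.get_state(); print(s['eef_pos'],s['ee_rot'],s['width'],s['force'])
f=imaging.grab_frame('wrist'); np.save('w3.npy',f['pixels'])
print('pred',proj(f,[[.52,.022,.04],[.52,.022,.012]],s))
for n in ['sprue_base','mandrel']: print(n,[(np.round(b['extent'],1).tolist(),round(b['confidence'],2)) for b in models.boxes_of(n,'wrist')])
im=f['pixels'][60:310,100:420]; cv2.imwrite('pics/w3.png',cv2.resize(im,None,fx=2.4,fy=2.4,interpolation=2)[:,:,::-1])
```

```text
[0.55967688 0.02204498 0.24159814] [ 3.14148690e+00  3.70564034e-04 -3.13132652e+00] 0.009915936450289717 [-0.2165561   0.85649642 -0.53590558]
pred [[259.08834085 147.03277001]
 [259.04587602 145.20595391]]
sprue_base [([249.9, 33.0, 83.5, 65.9], 0.77), ([163.1, 166.1, 70.5, 75.1], 0.74), ([258.9, 140.3, 72.7, 71.7], 0.71)]
mandrel [([249.9, 202.2, 39.9, 28.7], 0.97)]
```

View pics/w3.png

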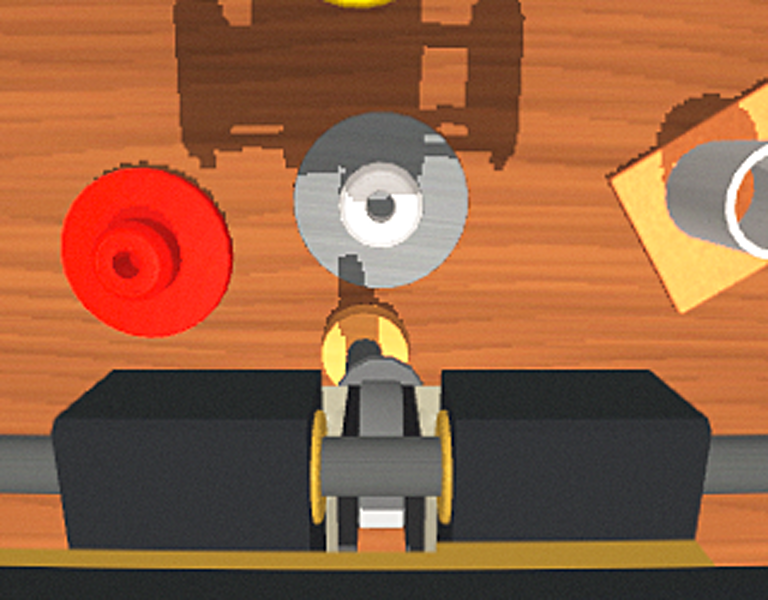

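The view shows the dark base with its flange centred at about (381,200) and the spigot mouth at (381,206). The mandrel is below it at (366,340), the red base at left (148,250), and the pattern hangs from the fingers.

Run:
```python
from h import *
s=dict(eef_pos=np.array([.55968,.02204,.2416]),ee_rot=np.array([3.14149,.00037,-3.13133])); f=imaging.grab_frame('wrist')
m=[b for b in models.silhouettes('sprue_base','wrist') if abs(b['extent'][0]-259)<15 and abs(b['extent'][1]-143)<15][0]
c,_=cv2.findContours(m['pixels'].astype(np.uint8),0,1); e=cv2.fitEllipse(max(c,key=len)); print(e)
print(atz(f,[e[0]],.012,s), atz(f,[[258.75,145.6]],.04,s))
a=cv2.cvtColor(f['pixels'],cv2.COLOR_RGB2GRAY)[132:160,244:274]
# spigot outline by hough
g=cv2.resize(cv2.cvtColor(f['pixels'],cv2.COLOR_RGB2GRAY)[110:182,220:298],None,fx=6,fy=6,interpolation=2)
h=cv2.HoughCircles(g,cv2.HOUGH_GRADIENT_ALT,1,5,param1=150,param2=.6,minRadius=15,maxRadius=260)
if h is not None:
  for x,y,r in h[0]: print(round((x-2.5)/6+220,1),round((y-2.5)/6+110,1),round(r/6,1),)
# collar in hand from predicted geometry
R,t=RT(f,s); print(proj(f,[[.5597,.022,.2416-.055+.023]],s))
```

```text
((258.1496276855469, 142.6905975341797), (72.46431732177734, 73.43626403808594), 178.42906188964844)
[[0.51663002 0.02073713 0.012     ]] [[0.5182186  0.02154736 0.04      ]]
257.2 144.9 17.5
257.6 137.9 11.8
253.1 141.2 11.1
231.4 141.1 9.7
257.6 145.9 6.6
257.2 144.9 5.3
268.4 144.9 5.0
258.9 142.6 4.1
[[258.96085283 227.59761882]]
```

Call:
{"fn": "play_rows", "kwargs": {
  "travel": [
    [0.84, -0.02, 0],
    [0.83, 0, 0],
    [0, 0, 1],
    [0, 0, 1],
    [0, 0, 1],
    [0, 0, 1],
    [0, 0, 0.8],
    [0, 0, 0.3]
  ],
  "twist": [0.07, 0, 0, 0, 0, 0, 0, 0]
}}

```text
t: 12.48
eef_pos: [0.5175, 0.0213, 0.1125]
ee_rot: [-3.141, -0.002, 3.139]
force: [0.8, 0.9, -0.3]
width: 0.0099
gripper_force: 12.0
```

Call:
{"fn": "play_rows", "kwargs": {
  "travel": [
    [0, 0, 0],
    [0, 0, 0]
  ],
  "twist": [0, 0]
}}

```text
t: 12.72
eef_pos: [0.5186, 0.0218, 0.1144]
ee_rot: [3.141, 0.001, 3.139]
force: [-0.7, 0.5, -1.1]
width: 0.0104
gripper_force: 12.0
```

Run:
```python
from h import *
s=arm.get_state(); print(s['eef_pos'],s['ee_rot'],s['width'],s['force'])
f=imaging.grab_frame('wrist'); g=imaging.grab_frame('scene')
for z in (.0,.018,.023): print(proj(f,np.array(s['eef_pos'])+[0,0,-.0545+z],s))
print(proj(f,[.518,.021,.04],s))
c=proj(g,[.518,.021,.06])[0].astype(int)
im=f['pixels'][150:270,180:340]; a=cv2.resize(im,None,fx=3.75,fy=3.75,interpolation=2)
b=cv2.resize(g['pixels'][c[1]-15:c[1]+25,c[0]-25:c[0]+25],(187,150),interpolation=2)
a[:150,:187]=b
cv2.imwrite('pics/w4.png',a[:,:,::-1])
```

```text
[0.51864171 0.0217585  0.11439282] [3.14125407e+00 1.27545517e-03 3.13871391e+00] 0.010350082695321377 [-0.70068445  0.46213454 -1.11035264]
[[258.95980624 216.34897843]]
[[259.00647757 225.08249834]]
[[259.02100003 227.80179112]]
[[258.00955063 207.54086999]]
```

View pics/w4.png

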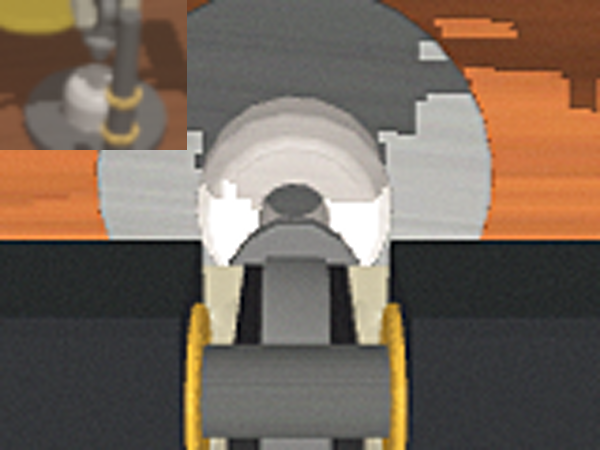

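The foot, hole and spigot line up laterally (about column 295), and the hole's centre row fits the estimate. I'm lowering gently.

Call:
{"fn": "play_rows", "kwargs": {
  "travel": [
    [0, 0, 0.25],
    [0, 0, 0.25],
    [0, 0, 0.2],
    [0, 0, 0.2],
    [0, 0, 0.2],
    [0, 0, 0]
  ],
  "twist": [0, 0, 0, 0, 0, 0]
}}

```text
t: 13.58
eef_pos: [0.518, 0.0215, 0.0856]
ee_rot: [-3.141, -0.0, 3.138]
force: [0.1, -0.2, 0.6]
width: 0.0095
gripper_force: 12.0
```

Call:
{"fn": "play_rows", "kwargs": {
  "travel": [
    [0, 0, 0.15],
    [0, 0, 0.15],
    [0, 0, 0.08],
    [0, 0, 0.05],
    [0, 0, 0]
  ],
  "twist": [0, 0, 0, 0, 0]
}}

```text
t: 14.2
eef_pos: [0.5185, 0.0215, 0.0763]
ee_rot: [-3.141, 0.001, 3.139]
force: [-2.9, -0.6, 9.1]
width: 0.0095
gripper_force: 12.0
```

Call:
{"fn": "play_rows", "kwargs": {
  "travel": [
    [0, 0, -0.06],
    [0, 0, 0],
    [0, 0, 0],
    [0, 0, 0],
    [0, 0, 0]
  ],
  "twist": [0, 0, 0, 0, 0],
  "fingers": 0.4
}}

```text
t: 14.82
eef_pos: [0.518, 0.0216, 0.0767]
ee_rot: [-3.142, -0.0, 3.138]
force: [0.5, 0.3, 0.2]
width: 0.0351
gripper_force: 0.0
```

Call:
{"fn": "play_rows", "kwargs": {
  "travel": [
    [0, 0, -0.5],
    [0, 0, -1],
    [0, 0, -1],
    [0, 0, -1],
    [-0.4, 0, -1],
    [-0.8, 0, -1],
    [-0.4, 0, -0.8],
    [0, 0, 0]
  ],
  "twist": [0, 0, 0, 0, 0, 0, 0, 0]
}}

```text
t: 15.82
eef_pos: [0.5593, 0.0216, 0.2365]
ee_rot: [3.141, 0.003, 3.138]
force: [-0.7, 0.8, -0.7]
width: 0.0348
gripper_force: 0.0
```

Run:
```python
from h import *
s=arm.get_state(); print(s['eef_pos'],s['ee_rot'],s['width'],s['force'])
f=imaging.grab_frame('wrist')
for n in ['sprue_base','ring_pattern','mandrel']:
  for b in models.silhouettes(n,'wrist'): 
    print(n,np.round(b['extent'],1),round(b['confidence'],2))
    if n=='sprue_base':
      c,_=cv2.findContours(b['pixels'].astype(np.uint8),0,1); c=cv2.convexHull(max(c,key=len))
      if len(c)>5: e=cv2.fitEllipse(c); print(e,atz(f,[e[0]],.012,s))
print('pred',proj(f,[[.518,.0215,.085+.010],[.518,.0215,.045],[.518,.0215,.012]],s))
im=f['pixels'][90:210,180:340]; cv2.imwrite('pics/w5.png',cv2.resize(im,None,fx=4,fy=4,interpolation=2)[:,:,::-1])
```

```text
[0.55928578 0.02156726 0.23650088] [3.14069791 0.00337206 3.13829225] 0.034828786507871204 [-0.69125737  0.80963226 -0.71608845]
sprue_base [159.8 166.4  71.1  71.1] 0.98
((159.2428436279297, 166.85305786132812), (69.57488250732422, 73.86322784423828), 122.79894256591797) [[ 0.5485837  -0.11548093  0.012     ]]
sprue_base [258.9 143.4  76.7  72.7] 0.71
((258.06317138671875, 142.85862731933594), (74.10431671142578, 75.3660659790039), 173.77659606933594) [[0.51674785 0.02090749 0.012     ]]
sprue_base [248.8  31.9  86.3  63.8] 0.69
((246.4106903076172, 14.51292610168457), (80.61090087890625, 94.2934799194336), 176.8341827392578) [[0.36213231 0.00728607 0.012     ]]
ring_pattern [257.1 149.8  18.9  27.9] 0.82
mandrel [251.2 229.2  40.7  80.7] 0.63
mandrel [ 41.5 148.6  82.9 134.7] 0.23
pred [[258.56761969 150.19798563]
 [258.52807963 145.96762253]
 [258.50782603 143.80127283]]
```

View pics/w5.png

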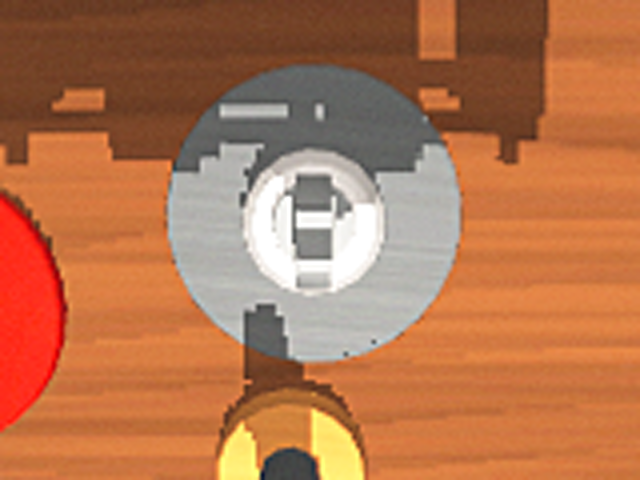

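The pattern stands centred in the spigot at about (313,215) with the collar flush. Next the flask: move over it and turn.

Call:
{"fn": "play_rows", "kwargs": {
  "travel": [
    [0.3, 0.95, -0.2],
    [0.3, 0.95, -0.2],
    [0.3, 0.95, -0.1],
    [0.3, 0.95, 0],
    [0.3, 0.95, 0],
    [0.3, 0.95, 0],
    [0.3, 0.95, 0],
    [0.3, 0.95, 0]
  ],
  "twist": [0, 0, 0, 0, 0, 0, 0, 0],
  "fingers": 1
}}

```text
t: 17.02
eef_pos: [0.4977, 0.2121, 0.2462]
ee_rot: [-3.141, -0.001, 3.139]
force: [0.9, 0.3, -0.1]
width: 0.0877
gripper_force: 0.0
```

Call:
{"fn": "play_rows", "kwargs": {
  "travel": [
    [0.3, 0.95, 0],
    [0.2, 0.95, 0],
    [0, 0.95, 0],
    [0, 0, 0],
    [0, 0, 0],
    [0, 0, 0],
    [0, 0, 0],
    [0, 0, 0]
  ],
  "twist": [0, 0, 0, -1, -1, -1, -1, -1]
}}

```text
t: 18.02
eef_pos: [0.4864, 0.2831, 0.2463]
ee_rot: [-3.142, -0.001, -2.39]
force: [0.1, 0.2, -1.0]
width: 0.0877
gripper_force: 0.0
```

Call:
{"fn": "play_rows", "kwargs": {
  "travel": [
    [0, 0, 0],
    [0, 0, 0],
    [0, 0, 0],
    [0, 0, 0],
    [0, 0, 0],
    [0, 0, 0],
    [0, 0, 0],
    [0, 0, 0]
  ],
  "twist": [-1, -1, -1, -1, -1, -1, -1, -1]
}}

```text
t: 19.02
eef_pos: [0.4864, 0.2831, 0.2463]
ee_rot: [3.141, -0.0, -1.19]
force: [-0.1, -0.8, 0.5]
width: 0.0879
gripper_force: 0.0
```

Call:
{"fn": "play_rows", "kwargs": {
  "travel": [
    [0, 0, 0],
    [0, 0, 0],
    [0, 0, 0],
    [0, 0, 0]
  ],
  "twist": [-1, -0.4, 0, 0]
}}

```text
t: 19.52
eef_pos: [0.4864, 0.283, 0.2466]
ee_rot: [3.141, -0.0, -0.986]
force: [-0.0, -0.5, 0.1]
width: 0.0874
gripper_force: 0.0
```

Run:
```python
from h import *
s=arm.get_state(); print(s['eef_pos'],s['ee_rot'],s['width'],s['q'])
f=imaging.grab_frame('wrist'); np.save('w6.npy',f['pixels'])
print('pred',proj(f,[[.486,.283,.108],[.51,.212,.078],[.449,.341,.103]],s))
for n in ['flask','short_flask','punch_block','tile']:
  for b in models.silhouettes(n,'wrist'): 
    c,_=cv2.findContours(b['pixels'].astype(np.uint8),0,1); c=max(c,key=len)
    print(n,np.round(b['extent'],1),round(b['confidence'],2), np.round(cv2.minAreaRect(c)[2],1))
im=f['pixels'][80:290,100:420]; cv2.imwrite('pics/w6.png',cv2.resize(im,None,fx=2.5,fy=2.5,interpolation=2)[:,:,::-1])
```

```text
[0.48639046 0.28302258 0.24657288] [ 3.14117758e+00 -1.02624306e-04 -9.86174138e-01] 0.08742495202573208 [ 8.74779616e-01  1.74422512e-01 -2.37598315e-01 -2.22807969e-05
 -1.15920259e+00 -2.90148531e-01]
pred [[257.80590374 189.42891889]
 [275.04337344 119.73711713]
 [256.83223539 246.14062325]]
flask [259.6 185.1  56.7  61.9] 0.97 67.4
short_flask [274.9 119.9  51.7  54.9] 0.89 45.0
short_flask [352.1  15.9  76.3  31.8] 0.15 90.0
punch_block [257.  240.7  53.7  73.9] 0.79 -0.0
punch_block [259.4 184.7  57.2  61.6] 0.24 90.0
tile [265.9 163.8  75.9 159.3] 0.61 2.3
```

View pics/w6.png

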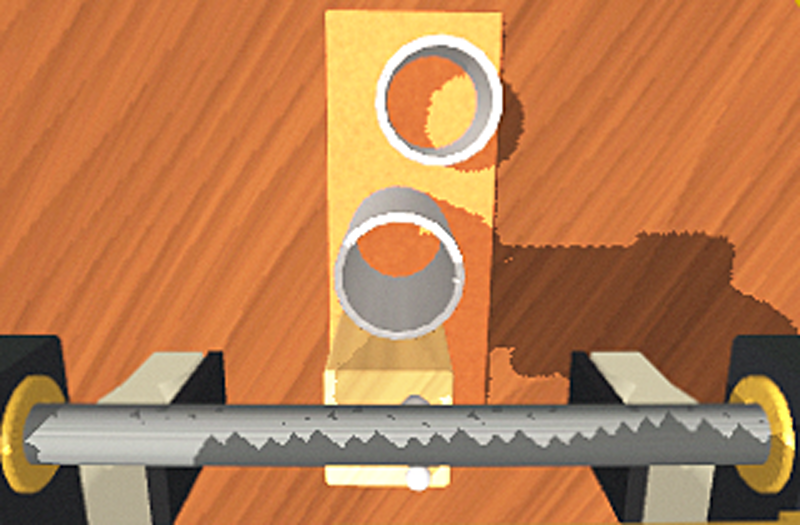

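The view shows the tall flask's rim centred at about (399,275), the short flask at (439,100), the block behind at the bottom, and the tile edges parallel to tool x. The fingers fit across the tile.

Call:
{"fn": "play_rows", "kwargs": {
  "travel": [
    [-0.02, 0.08, 1],
    [0, 0, 1],
    [0, 0, 1],
    [0, 0, 0.9],
    [0, 0, 0.8],
    [0, 0, 0.7],
    [0, 0, 0.5],
    [0, 0, 0.36]
  ],
  "twist": [0, 0, 0, 0, 0, 0, 0, 0]
}}

```text
t: 20.78
eef_pos: [0.4845, 0.2822, 0.0898]
ee_rot: [3.141, -0.0, -0.985]
force: [-0.3, 0.0, -0.7]
width: 0.0876
gripper_force: 0.0
```

Call:
{"fn": "play_rows", "kwargs": {
  "travel": [
    [0, 0, 0],
    [0, 0, 0],
    [0, 0, 0],
    [0, 0, 0],
    [0, 0, 0],
    [0, 0, 0]
  ],
  "twist": [0, 0, 0, 0, 0, 0],
  "fingers": 0,
  "newtons": 40
}}

```text
t: 21.52
eef_pos: [0.4849, 0.2826, 0.0908]
ee_rot: [-3.14, 0.0, -0.985]
force: [0.6, 1.0, 4.7]
width: 0.0559
gripper_force: 40.0
```

Call:
{"fn": "play_rows", "kwargs": {
  "travel": [
    [0, 0, -0.3],
    [0, 0, -0.7],
    [0, 0, -1],
    [0, 0, -1],
    [0, 0, -1],
    [0, 0, -1],
    [0, 0, -0.8],
    [0, 0, 0]
  ],
  "twist": [0, 0, 0, 0, 0, 0, 0, 0]
}}

```text
t: 22.52
eef_pos: [0.4844, 0.2824, 0.2362]
ee_rot: [-3.14, 0.001, -0.985]
force: [-1.2, 0.3, -5.0]
width: 0.0556
gripper_force: 40.0
```

Call:
{"fn": "play_rows", "kwargs": {
  "travel": [
    [0, 0, 0],
    [0, 0, 0],
    [0, 0, 0],
    [0, 0, 0],
    [0, 0, 0],
    [0, 0, 0],
    [0, 0, 0],
    [0, 0, 0]
  ],
  "twist": [0.9, 0.9, 0.9, 0.9, 0.9, 0.9, 0.9, 0.9]
}}

```text
t: 23.52
eef_pos: [0.4834, 0.2815, 0.2333]
ee_rot: [3.14, -0.003, -2.07]
force: [-0.7, 0.2, -3.7]
width: 0.056
gripper_force: 40.0
```

Call:
{"fn": "play_rows", "kwargs": {
  "travel": [
    [0, 0, 0],
    [0, 0, 0],
    [0, 0, 0],
    [0, 0, 0],
    [0, 0, 0],
    [0, 0, 0],
    [0, 0, 0],
    [0, 0, 0]
  ],
  "twist": [0.9, 0.9, 0.9, 0.9, 0.9, 0.9, 0.9, 0.87]
}}

```text
t: 24.52
eef_pos: [0.4834, 0.2815, 0.2334]
ee_rot: [-3.14, -0.003, 3.138]
force: [0.0, -0.2, -4.4]
width: 0.0559
gripper_force: 40.0
```

Call:
{"fn": "play_rows", "kwargs": {
  "travel": [
    [-0.12, -0.95, 0],
    [-0.12, -0.95, 0],
    [-0.12, -0.95, 0],
    [-0.12, -0.95, 0],
    [-0.12, -0.95, 0],
    [-0.12, -0.95, 0],
    [-0.12, -0.95, 0],
    [-0.12, -0.95, 0]
  ],
  "twist": [0, 0, 0, 0, 0, 0, 0, 0]
}}

```text
t: 25.52
eef_pos: [0.5085, 0.0901, 0.2353]
ee_rot: [3.141, -0.0, -3.141]
force: [0.3, 0.7, -4.1]
width: 0.0561
gripper_force: 40.0
```

Call:
{"fn": "play_rows", "kwargs": {
  "travel": [
    [-0.12, -0.95, 0],
    [-0.13, -0.95, 0],
    [-0.13, -0.94, 0],
    [0, 0, 0],
    [0, 0, 0]
  ],
  "twist": [0, 0, 0, 0, 0]
}}

```text
t: 26.15
eef_pos: [0.518, 0.0206, 0.2353]
ee_rot: [3.141, 0.0, -3.141]
force: [1.0, -0.3, -3.8]
width: 0.0559
gripper_force: 40.0
```

Run:
```python
from h import *
s=arm.get_state(); print(s['eef_pos'],s['ee_rot'],s['width'],s['q'],to(s,[.518,.0215,.2]))
f=imaging.grab_frame('wrist'); g=imaging.grab_frame('scene')
e=s['eef_pos']; print('TCP rim',proj(f,np.array(e)+[0,0,.018],s),'x-edge',proj(f,np.array(e)+[-.0285,0,.018],s),proj(f,np.array(e)+[-.0285,0,-.082],s))
a=cv2.resize(f['pixels'][150:290,160:360],None,fx=2.5,fy=2.5,interpolation=2)
c=proj(g,[.518,.0215,.12])[0].astype(int); print(c)
b=cv2.resize(g['pixels'][c[1]-45:c[1]+45,c[0]-35:c[0]+35],(272,350),interpolation=2)
cv2.imwrite('pics/w7.png',np.hstack([a,b])[:,:,::-1])
```

```text
[0.51802164 0.02058204 0.23532674] [ 3.14133748e+00  7.75857693e-05 -3.14127709e+00] 0.05594527149911385 [ 4.18529877e-01  1.07591902e-01 -3.44480928e-01 -2.24210390e-04
 -1.11854897e+00 -1.98891267e+00] (array([0.  , 0.04, 1.41]), None)
TCP rim [[259.21288269 265.06803157]] x-edge [[259.29592291 211.67921924]] [[258.9430521  173.19413367]]
[272 169]
```

View pics/w7.png

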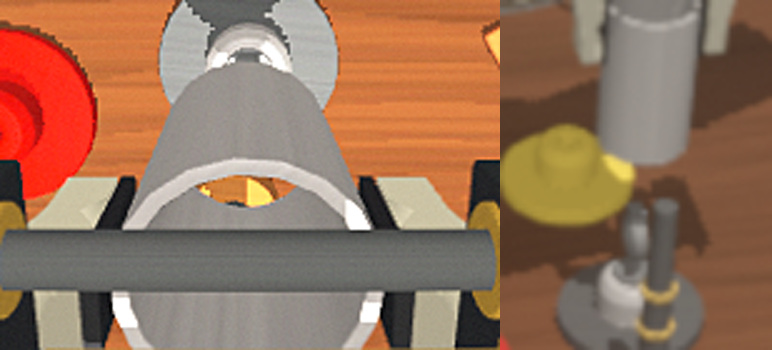

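Wrist view: the flask is centred between the fingers (rim 113 to 383) and covers the spigot. Scene view: the flask hangs above the pattern (637,210), and the mandrel partly hides the spigot. I'll check the alignment numerically.

Run:
```python
from h import *
g=imaging.grab_frame('scene'); cr=lambda X:np.round((proj(g,X)-[237,124])*3.886,0).tolist()
b=[.518,.0215]
for n,z in [('flange',0.012),('spig',.04),('bezel',.095)]: print(n,cr([b+[z]]))
print('spig edges',cr([[.518-.0025,.0215-.019,.04],[.518-.0025,.0215+.019,.04]]), 'flange',cr([[.518,.0215-.05,.012],[.518,.0215+.05,.012]]))
for n,z in [('fl bot',.153),('fl rim',.253)]: print(n,cr([[.518,.0206,z]]),cr([[.5185-.0085,.0206-.027,z],[.518+.0085,.0206+.027,z]]))
m=np.array([.6,.01]); print('mand foot', [cr([[.607,.012,z]]) for z in (.018,.17)])
```

```text
flange [[129.0, 305.0]]
spig [[131.0, 273.0]]
bezel [[136.0, 209.0]]
spig edges [[102.0, 274.0], [158.0, 268.0]] flange [[56.0, 312.0], [200.0, 297.0]]
fl bot [[140.0, 136.0]] [[95.0, 133.0], [185.0, 141.0]]
fl rim [[150.0, -1.0]] [[103.0, -5.0], [199.0, 3.0]]
mand foot [[[146.0, 392.0]], [[163.0, 204.0]]]
```

Flask, pattern and base agree within about 1 mm in both cameras. Lowering slowly.

Call:
{"fn": "play_rows", "kwargs": {
  "travel": [
    [0.02, 0, 0.5],
    [0, 0, 0.8],
    [0, 0, 0.7],
    [0, 0, 0.4],
    [0, 0, 0.4],
    [0, 0, 0.4],
    [0, 0, 0.4],
    [0, 0, 0.4]
  ],
  "twist": [0, 0, 0, 0, 0, 0, 0, 0]
}}

```text
t: 27.3
eef_pos: [0.5179, 0.0213, 0.1348]
ee_rot: [3.142, 0.0, -3.14]
force: [-0.6, 0.3, -4.4]
width: 0.0557
gripper_force: 40.0
```

Call:
{"fn": "play_rows", "kwargs": {
  "travel": [
    [0, 0, 0.2],
    [0, 0, 0.2],
    [0, 0, 0.2],
    [0, 0, 0.2],
    [0, 0, 0]
  ],
  "twist": [0, 0, 0, 0, 0]
}}

```text
t: 27.92
eef_pos: [0.5176, 0.0212, 0.1149]
ee_rot: [-3.141, -0.001, -3.14]
force: [-0.1, -0.5, -4.3]
width: 0.0557
gripper_force: 40.0
```

Call:
{"fn": "play_rows", "kwargs": {
  "travel": [
    [0, 0, 0.15],
    [0, 0, 0.15],
    [0, 0, 0.15],
    [0, 0, 0.15],
    [0, 0, 0]
  ],
  "twist": [0, 0, 0, 0, 0]
}}

```text
t: 28.55
eef_pos: [0.5176, 0.0212, 0.0999]
ee_rot: [-3.141, -0.001, -3.14]
force: [-0.2, 0.2, -3.2]
width: 0.0562
gripper_force: 40.0
```

Call:
{"fn": "play_rows", "kwargs": {
  "travel": [
    [0, 0, 0.1],
    [0, 0, 0.1],
    [0, 0, 0.06],
    [0, 0, 0]
  ],
  "twist": [0, 0, 0, 0]
}}

```text
t: 29.05
eef_pos: [0.5181, 0.0212, 0.0948]
ee_rot: [-3.141, 0.001, -3.14]
force: [-3.0, -0.1, 7.8]
width: 0.0558
gripper_force: 40.0
```

Call:
{"fn": "play_rows", "kwargs": {
  "travel": [
    [0, 0, 0.06],
    [0, 0, 0.06],
    [0, 0, 0]
  ],
  "twist": [0, 0, 0]
}}

```text
t: 29.42
eef_pos: [0.5185, 0.0211, 0.0946]
ee_rot: [-3.141, 0.003, -3.139]
force: [-12.9, 0.1, 35.4]
width: 0.0559
gripper_force: 40.0
```

Firmly home: 35 N with no further travel. Next I'll ease off, release and rise.

Call:
{"fn": "play_rows", "kwargs": {
  "travel": [
    [0, 0, -0.1],
    [0, 0, -0.06],
    [0, 0, 0]
  ],
  "twist": [0, 0, 0]
}}

```text
t: 29.8
eef_pos: [0.518, 0.0213, 0.0948]
ee_rot: [-3.142, 0.0, -3.14]
force: [-0.1, 0.5, 1.0]
width: 0.0558
gripper_force: 40.0
```

Call:
{"fn": "play_rows", "kwargs": {
  "travel": [
    [0, 0, 0],
    [0, 0, 0],
    [0, 0, 0],
    [0, 0, 0],
    [0, 0, 0],
    [0, 0, 0]
  ],
  "twist": [0, 0, 0, 0, 0, 0],
  "fingers": 1
}}

```text
t: 30.55
eef_pos: [0.5178, 0.0213, 0.0948]
ee_rot: [-3.142, 0.0, -3.14]
force: [0.3, 0.1, -0.0]
width: 0.0874
gripper_force: 0.0
```

Call:
{"fn": "play_rows", "kwargs": {
  "travel": [
    [0, 0, -0.5],
    [0, 0, -1],
    [0, 0, -1],
    [0, 0, -1],
    [0, 0, -1],
    [0, 0, -1],
    [-0.8, 0, -1],
    [-0.8, 0, 0]
  ],
  "twist": [0, 0, 0, 0, 0, 0, 0, 0]
}}

```text
t: 31.55
eef_pos: [0.5593, 0.0215, 0.2611]
ee_rot: [3.14, 0.005, -3.14]
force: [0.0, -0.3, -1.4]
width: 0.0874
gripper_force: 0.0
```

Run:
```python
from h import *
s=arm.get_state(); print(s['eef_pos'],s['width'],s['force'],s['t'])
f=imaging.grab_frame('wrist'); g=imaging.grab_frame('scene')
print('pred rim c',(proj(f,[[.518,.0215,.112]],s)-[190,90])*2.6, 'scene rim',(proj(g,[[.518,.0215,.112],[.518,.0215,.012]])-[237,124])*3.886)
a=cv2.resize(f['pixels'][90:225,190:330],None,fx=2.6,fy=2.6,interpolation=2)
b=cv2.resize(g['pixels'][124:214,237:307],(272,351),interpolation=2)
cv2.imwrite('pics/w8.png',np.hstack([a,b])[:,:,::-1])
```

```text
[0.55930083 0.02151199 0.26107187] 0.08740707082352508 [ 0.03235848 -0.33573883 -1.4325609 ] 31.55
pred rim c [[178.73201677 153.89205884]] scene rim [[137.6007621  188.06506796]
 [128.61854153 304.53994592]]
```

View pics/w8.png

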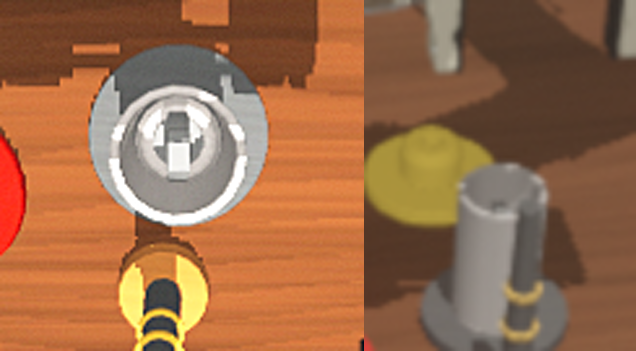

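The flask sits level on the flange (rim centre at about (178,154), as predicted) with the pattern upright inside at (178,140). The mandrel is untouched at (165,290) and the gripper is clear.

Call:
{"fn": "play_rows", "kwargs": {
  "travel": [
    [0, 0, 0],
    [0, 0, 0],
    [0, 0, 0]
  ],
  "twist": [0, 0, 0]
}}

```text
t: 32.02
eef_pos: [0.5574, 0.0213, 0.2575]
ee_rot: [3.142, 0.0, -3.14]
force: [-0.7, -0.3, 0.1]
width: 0.0874
gripper_force: 0.0
```

```bash
python3 -c "
from station import arm; print(arm.job_done())"
```

```text
the job is handed in; nothing more can be done
None
```

I handed the job in at about 32 s: the ring pattern stands in the spigot and the taller flask is home over it, both released and the gripper clear; the last pictures agree, but no verdict came back.

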